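Hang the hook-on basket on the crate and lock it under the keeper

TASK

Pick up the orange hook-on basket and hang it inside the crate by hooking its bent lip over the rim of the blue near wall, lowering it gently until it sits fully down on the rim. Then slide it left along the rim, still seated, until its edge has gone under the black keeper and butts against the keeper's post. Leave it hanging there, never pushing on the crate with more than about 2 kg of force, and leave the other things alone.

Things in the scene. Friction and masses are not known exactly. Their poses are not given: they have to be found in the camera images.
- crate: Expandable open-topped crate, fixed to the bench: grey shell, blue near wall; about 240 (x) by 330 (y) by 140 mm high. Origin on the bench under its middle; x points from the near (robot-side) wall to the far wall, y to the left along the near wall, z up. Floor 6 mm thick, side walls' inner faces at y = +-155 mm. Keep pushes on it below about 20 N.
- near_rim (a point): Rim of the blue near wall, at its middle, if the crate were drawn out to its full size (crate x -150, y 0, z 140 mm). The wall, a flat upright 5 mm panel along crate y, telescopes along crate x to resize the crate; its mid-plane is now stuck fast 6 to 54 mm farther in (+x) than this point. The real setting is NOT reported: find it by gentle touch or sight. Height and y are true. Axes as the crate.
- keeper (a point): Foot of the keeper post's right face (crate y 128, z 140 mm), x as for near_rim (NOT the real one). The black keeper sits on the rim's left end and moves with the wall: a post (y 128 to 140 mm, 13 mm high, 18 mm thick) and a tongue from it to the right (y 112 to 128 mm), 8 to 13 mm above the rim. The hook's 4 mm bend, down on the rim, slides under it to the post. Rim right of y 112 is open.
- basket: Orange hook-on basket, loose, 0.11 to 0.23 kg, upright on the bench. Origin under the middle of its open box (50 (x) by 100 (y) by 55 mm high); z up, -x to its hook side. Its flat 3 mm back plate (outer face x = -25 mm) rises from the underside to the hook. Hung, the box is inside the crate, the lip outside, basket x along crate x.
- basket_grip (a point): Grasp point in the white grip tab on top of the basket (basket x -30, y 0, z 122 mm: 37 mm above point basket_hook). Axes as the basket. The tab is 14 mm thick (x), 36 mm wide (y), from 89 to 145 mm above the basket's underside; pinch it across its thickness. Fingers at this height stay above the keeper.
- basket_hook (a point): Roof of the hook's slot, at its middle (basket x -30, y 0, z 85 mm); axes as the basket. The slot opens downward between back plate and lip: 10 mm wide (x -35 to -25), 18 mm deep, 100 mm long (y). Above it the bend is 4 mm thick; the lip is 3 mm thick, lower edge at z 67 mm. Seated, this point is at rim height; against the keeper's post it is at crate y 78 mm.
- water: Clear water bottle, 64 mm across, 190 mm tall, standing on the bench; origin under its middle. Bystander.
- glue: Yellow glue bottle, 60 mm across, 150 mm tall, standing on the bench; origin under its middle. Bystander.
- tape: Roll of pale tape, 90 mm across, 24 mm high, lying flat on the bench; origin under its middle. Bystander.
- foil: Roll of shiny foil, 44 mm thick, 200 mm long along its y, lying on the crate's floor in its far half; origin under its middle. Bystander.
Not all that is in view belongs to the job. Of the things that look like the basket, take the one that is nearest to the robot's base at the start.

How it is judged:
By the outcome, as a careful person would: the job done as asked, in the order asked, and still so for the second after the job is handed in, with the robot touching nothing.
It also fails if it takes over 59 s, if anything falls off the work surface, if the arm or the gripper's body presses on something with over 40 N, if the wrist force passes 120 N, or if a joint passes its speed limit or range.

ROBOT

A 6-joint arm with a two-finger parallel gripper is mounted at the origin on the work surface. World frame = base frame: x ahead of the robot, y to its left, z up, the work surface at z = 0. Lengths are in mm, angles in rad, forces in N, time in s.
With the tool pointing down it reaches from about 325 to 775 mm from the base axis. Payload 5.5 kg.
Tool frame: the origin (TCP) lies at the very end of the fingers, on their centre line; the grasp point (between the pads) lies 19 mm behind it; z points along the fingers, y is the line along which they close (so a half turn about z gives the same grasp; the last joint's range is limited). The gripper opens to 88 mm and grips with 3 to 60 N. Pads are 20 mm wide; open, the fingers measure 115 mm over their backs; the gripper's body (75 mm by 178 mm) begins 61 mm behind the grasp point.
Start: joints at [1.21, 0.091, 1.231, -0, 1.82, -0.057], TCP at [179.493, 572.537, 222.631] pointing down, gripper open.
Joint ranges: [-2.87, 2.87], [-0.86, 2.18], [0.17, 2.46], [-1.51, 4.65], [0.06, 2.69], [-2.65, 2.65]. Speed limits (rad/s): [2.57, 2.57, 3.01, 3.14, 3.14, 3.14].

INTERFACE

Orientations are given as a unit quaternion [w, x, y, z].
In Python, from bench import arm, viewer, ticket gives the robot as it stands.
- The arm moves only by the shell command python3 -m creep 'ROWS' [FORCE]. ROWS is JSON, a list of rows, each an object with "delta_pos": the shift along the tool's x, y, z as a fraction of full scale, a list of three; "dr": the turn, a rotation vector about the tool's x, y, z as a fraction of full scale, a list of three; "grip": the opening, from 0 (shut) to 1 (fully open). In form: [{"delta_pos": [x, y, z], "dr": [ax, ay, az], "grip": grip}, ...]. A call has 1 to 20 rows; each row is the pose to reach, as a shift and turn from the pose commanded when the call began, along the tool's axes at that moment; what a row does not reach only later rows make up. Full scale, the value 1, is 20 cm for a shift and 30 degrees for a turn. A row lasts 1/8 s, in which the tool goes at most 62.5 mm and 10.7 degrees, less where a joint would pass 70% of its speed; a pose out of reach is approached as far as the arm can. A call with a number of a shift or a turn outside -1 to 1 is refused whole. A call with a gripper value outside its range is refused whole. The fingers move at their own pace and stop on an object; FORCE is the grip in N (left out, the last holds). Time passes only in rows, so rows that repeat a pose let the fingers close. It gives the time, the measured TCP pose, the force, the opening and the grip force at its end, in the units of the state.
- arm.observe(): the state, without advancing time (a new reading comes with each control period).
- viewer.get_image(name): name is "side" or "top"; returns a dict with "pixels" (420x560x3 uint8, red, green, blue), "range_z" (420x560 float32, mm along the optical axis (not along the pixel's ray), 0 where there is no reading), "fx", "fy", "cx", "cy" (pixels), "rvec" (rotation vector, rad) and "tvec" (3), from world to camera coordinates, as OpenCV has them. Camera axes: x right, y down, z forward; pixel columns grow to the right and rows downward; lengths in mm; the calibration is good to about 2 mm. A picture is of the moment at which its call begins.
- ticket.hand_in(): hands the job in; it is judged then, once.
The state is a dict: "time": time; "joint_pos": joint angles; "qvel": joint speeds; "joint_torque": joint torques, N m; "eef_pos": TCP position; "ee_rot": TCP orientation; "wrist_force": force on the tool from outside, world axes, zero at the start; "wrist_torque": the same for the moment, N m; "finger_gap": finger opening in mm; "gripper_force": force on a finger pad.
Only numpy, scipy, OpenCV 4.12 (cv2) and the standard library are available. Lean on these libraries where they do the work, as an engineer would, in place of code of your own. Each camera call takes 0.05 s, during which the arm holds its last target. There are 200 camera calls.

## Working session

There is one attempt and no reset: what is moved stays moved. The work goes in short steps, Python scripts to look and compute and a shell command to move; the robot and the scene stay as the last step left them, time stands still between calls to the robot, and variables do not carry over. Pictures are saved under pics/ and viewed, at most 10 in all, crops included, and the job is handed in when it is done.

```bash
mkdir -p pics
cat > h.py <<'E'
import numpy as np, cv2
from bench import arm, viewer, ticket
def grab(n):
    d=viewer.get_image(n); R=cv2.Rodrigues(np.array(d["rvec"],float))[0]; t=np.array(d["tvec"],float).ravel()
    d["R"],d["t"]=R,t
    z=d["range_z"]; v,u=np.mgrid[:z.shape[0],:z.shape[1]]
    P=np.stack([(u-d["cx"])/d["fx"]*z,(v-d["cy"])/d["fy"]*z,z],-1)
    W=(P-t)@R; W[z==0]=np.nan; d["W"]=W
    return d
def save(n,img): cv2.imwrite(n,cv2.cvtColor(img,cv2.COLOR_RGB2BGR))
E
python3 - <<'E'
from h import *
a=grab("top");b=grab("side")
save("pics/top0.png",a["pixels"]);save("pics/side0.png",b["pixels"])
for d in(a,b): print("cam",(-d["R"].T@d["t"]).round(),d["fx"])
for nm,d in(("top",a),("side",b)):
    h=cv2.cvtColor(d["pixels"],cv2.COLOR_RGB2HSV)
    for c,lo,hi in(("orange",(5,120,80),(20,255,255)),("blue",(95,100,50),(130,255,255))):
        n,l,s,ce=cv2.connectedComponentsWithStats(cv2.inRange(h,lo,hi))
        for i in range(1,n):
            if s[i,4]>60:
                w=d["W"][l==i]; print(nm,c,s[i],np.nanpercentile(w,[3,50,97],axis=0).round().tolist())
s=arm.observe();print({k:s[k] for k in("time","eef_pos","ee_rot","finger_gap")})
E
```

```text
cam [ 303.  -22. 1566.] 507.41690143790163
cam [ 257. -842. 1204.] 500.2393183253442
top orange [     0    110    560    310 130013] [[32.0, -800.0, -6.0], [407.0, -133.0, 1.0], [915.0, 769.0, 13.0]]
top orange [349 174  20  19 281] [[682.0, -300.0, -6.0], [708.0, -273.0, -0.0], [735.0, -246.0, 6.0]]
top orange [555 241   5  27  85] [[487.0, -1223.0, -646.0], [543.0, -1196.0, -591.0], [581.0, -1178.0, -550.0]]
top orange [ 18 392  34  17 333] [[58.0, 548.0, -1.0], [75.0, 713.0, 5.0], [142.0, 757.0, 391.0]]
top orange [  0 403  55  17 514] [[58.0, 576.0, 101.0], [68.0, 626.0, 204.0], [86.0, 714.0, 215.0]]
top blue [398 120  26  32 121] [[811.0, -479.0, 3.0], [861.0, -446.0, 12.0], [909.0, -413.0, 19.0]]
top blue [190 218 115  28 653] [[510.0, -86.0, -0.0], [534.0, 58.0, 119.0], [571.0, 234.0, 144.0]]
side orange [     0     46    479    374 111197] [[-136.0, -543.0, -3.0], [358.0, -127.0, 2.0], [914.0, 786.0, 163.0]]
side orange [334 279  24  18 321] [[684.0, -288.0, -4.0], [710.0, -264.0, 1.0], [736.0, -237.0, 6.0]]
side blue [232 161  25  71 207] [[511.0, -79.0, 2.0], [534.0, 74.0, 140.0], [575.0, 239.0, 145.0]]
side blue [421 304  20  39 156] [[813.0, -479.0, 9.0], [860.0, -447.0, 13.0], [909.0, -414.0, 18.0]]
{'time': 0.1, 'eef_pos': array([179.40581883, 572.27417103, 221.63236541]), 'ee_rot': array([-1.70814823e-04,  1.51328790e-01,  9.88483103e-01, -8.50798670e-04]), 'finger_gap': 87.89197375232061}
```

View pics/top0.png

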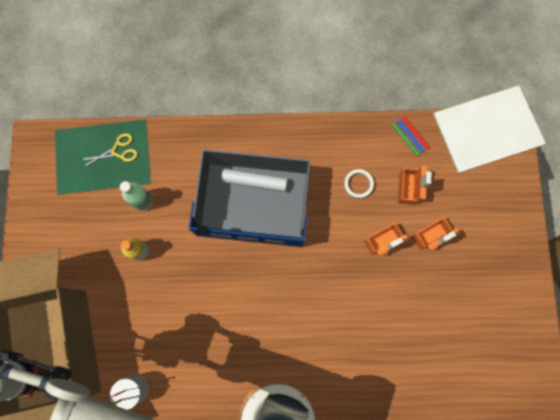

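View pics/side0.png

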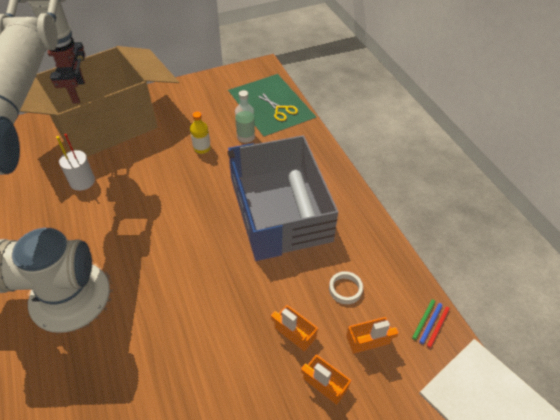

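The baskets are at top pixels (386,240), (436,235) and (414,186). The one at (386,240), side (294,325), looks nearest to the base at (278,405). I'll confirm this with a crop and measure it.

Run:
```python
from h import *
a=grab("top");b=grab("side")
for nm,d,rois in(("top",a,((362,218,412,262),(412,212,465,256),(394,160,440,208))),("side",b,((265,300,320,352),(300,352,355,405),(342,312,402,356)))):
    hsv=cv2.cvtColor(d["pixels"],cv2.COLOR_RGB2HSV)
    for r in rois:
        x0,y0,x1,y1=r; w=d["W"][y0:y1,x0:x1].reshape(-1,3); hh=hsv[y0:y1,x0:x1].reshape(-1,3)
        ok=(w[:,2]>12); q=w[ok]; print(nm,r,"n",ok.sum(),"med",np.median(q,0).round(), "dist",np.hypot(*np.median(q,0)[:2]).round())
        rim=w[(w[:,2]>45)&(w[:,2]<62)&(hh[:,1]>130)]
        if len(rim)>8: print("  rim rect",cv2.minAreaRect(rim[:,:2].astype(np.float32)),len(rim))
        tab=w[(w[:,2]>95)&(hh[:,1]<90)]
        if len(tab)>8: print("  tab",np.median(tab,0).round(1),cv2.minAreaRect(tab[:,:2].astype(np.float32)),"zmax",tab[:,2].max().round())
    w=d["W"]; 
    # crate points at rim height
    m=(w[...,2]>132)&(w[...,2]<147)&(w[...,0]>450)&(w[...,0]<850)&(w[...,1]>-150)&(w[...,1]<300)
    print(nm,"crate rim rect",cv2.minAreaRect(w[m][:,:2].astype(np.float32)),m.sum())
    bl=m&(hsv[...,0]>95)&(hsv[...,0]<130)&(hsv[...,1]>100)
    print("  blue rim line",cv2.fitLine(w[bl][:,:2].astype(np.float32),cv2.DIST_HUBER,0,.01,.01).ravel(),bl.sum())
c1=cv2.resize(a["pixels"][150:265,340:470],None,fx=3,fy=3,interpolation=cv2.INTER_CUBIC)
c2=cv2.resize(b["pixels"][295:400,260:390],None,fx=3,fy=3,interpolation=cv2.INTER_CUBIC)
h=min(len(c1),len(c2)); save("pics/crop1.png",np.hstack([c1[:h],c2[:h]]))
c1=cv2.resize(a["pixels"][140:255,180:320],None,fx=2.8,fy=2.8,interpolation=cv2.INTER_CUBIC)
c2=cv2.resize(b["pixels"][130:265,220:345],None,fx=2.8,fy=2.8,interpolation=cv2.INTER_CUBIC)
h=min(len(c1),len(c2)); save("pics/crop2.png",np.hstack([c1[:h],c2[:h]]))
```

```text
top (362, 218, 412, 262) n 384 med [ 505. -335.   74.] dist 606.0
  rim rect ((525.8642578125, -333.4529113769531), (49.28815460205078, 102.10760498046875), 29.69137191772461) 91
  tab [ 495.4 -344.7  142.6] ((497.53009033203125, -347.1761474609375), (13.713345527648926, 36.36343765258789), 25.81061363220215) zmax 152.0
top (412, 212, 465, 256) n 422 med [ 517. -485.   61.] dist 709.0
  rim rect ((538.601806640625, -483.9613342285156), (49.211395263671875, 103.3703842163086), 29.218929290771484) 102
  tab [ 508.7 -491.3  143.5] ((510.7439270019531, -496.2252502441406), (14.037895202636719, 35.39634704589844), 28.66651725769043) zmax 155.0
top (394, 160, 440, 208) n 684 med [ 683. -444.   57.] dist 815.0
  rim rect ((687.6815185546875, -422.440673828125), (49.9466667175293, 101.44123840332031), 83.74172973632812) 143
  tab [ 682.3 -448.6  138.9] ((683.8875122070312, -452.9669494628906), (15.894837379455566, 37.74081039428711), 82.32920837402344) zmax 153.0
top crate rim rect ((648.9473266601562, 62.358558654785156), (334.23431396484375, 247.56021118164062), 83.69738006591797) 848
  bl
[... 557 characters left out ...]
7266), 28.222919464111328) 184
  tab [ 510.  -500.1  140.9] ((511.9874267578125, -497.4268493652344), (14.915492057800293, 35.2760124206543), 27.68109130859375) zmax 150.0
side (342, 312, 402, 356) n 1065 med [ 677. -447.   72.] dist 812.0
  rim rect ((688.2764282226562, -421.333251953125), (53.119529724121094, 102.10285949707031), 83.21360778808594) 167
  tab [ 681.5 -455.8  136.5] ((684.0194702148438, -451.3603210449219), (16.02770233154297, 36.29300308227539), 82.23392486572266) zmax 151.0
side crate rim rect ((646.5216674804688, 63.550689697265625), (338.8525085449219, 248.3624267578125), 82.80619812011719) 988
  blue rim line [1.2049728e-01 9.9271363e-01 5.2718298e+02 3.9466358e+01] 164
```

View pics/crop1.png

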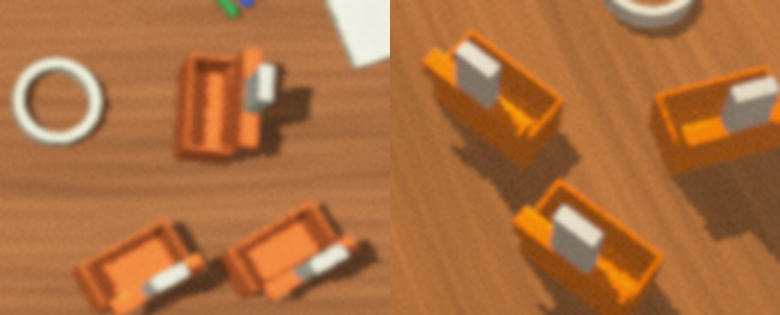

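View pics/crop2.png

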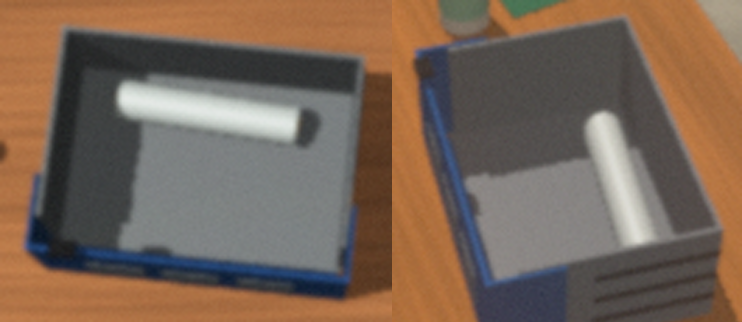

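The target is the basket at top (386,240), side (294,325). It is about 620 mm from the base, against 722 and 807 mm for the others, so it is the nearest. The crop shows its white tab near (166,278), on the near side of the box. The second crop shows the keeper at the left end of the blue wall, near (62,248). Next I move towards the basket.

```bash
cat >> h.py <<'E'
from scipy.spatial.transform import Rotation as Ro
def togo(p,yaw):
    "fractions to put the TCP at p with tool y along world yaw(deg), tool down"
    s=arm.observe(); q=s["ee_rot"]; R=Ro.from_quat([q[1],q[2],q[3],q[0]])
    d=R.inv().apply(np.array(p)-s["eef_pos"])/200
    ty=np.array([np.cos(np.radians(yaw)),np.sin(np.radians(yaw)),0]); tz=np.array([0,0,-1.])
    T=Ro.from_matrix(np.stack([np.cross(ty,tz),ty,tz],1))
    print("t",round(s["time"],2),"tcp",s["eef_pos"].round(1),"F",np.round(s["wrist_force"],1),"gap",round(s["finger_gap"],1),"gf",round(s["gripper_force"],1))
    print("delta_pos",d.round(4),"dr",((R.inv()*T).as_rotvec()/np.radians(30)).round(4))
E
python3 -m creep '[{"delta_pos":[-0.1,-0.15,-0.3],"dr":[0,0,0],"grip":1},{"delta_pos":[-0.71,-1,-0.3],"dr":[0,0,0],"grip":1},{"delta_pos":[-0.71,-1,-0.3],"dr":[0,0,0],"grip":1},{"delta_pos":[-0.71,-1,-0.3],"dr":[0,0,0],"grip":1},{"delta_pos":[-0.71,-1,-0.3],"dr":[0,0,0],"grip":1}]'
python3 -m creep '[{"delta_pos":[-0.74,-1,0],"dr":[0,0,0],"grip":1},{"delta_pos":[-0.74,-1,0],"dr":[0,0,0],"grip":1},{"delta_pos":[-0.74,-1,0],"dr":[0,0,0],"grip":1},{"delta_pos":[-0.74,-1,0],"dr":[0,0,0],"grip":1},{"delta_pos":[-0.74,-1,0],"dr":[0,0,0],"grip":1}]'
python3 -m creep '[{"delta_pos":[-0.74,-1,0],"dr":[0,0,0.74],"grip":1},{"delta_pos":[-0.74,-1,0],"dr":[0,0,0.74],"grip":1},{"delta_pos":[-0.74,-1,0],"dr":[0,0,0.74],"grip":1},{"delta_pos":[-0.74,-1,0],"dr":[0,0,0.74],"grip":1},{"delta_pos":[-0.74,-1,0],"dr":[0,0,0.74],"grip":1}]'
python3 -c "
from h import *
togo([498,-347.5,165],28)"
```

```text
time: 0.82
eef_pos: [255.7, 336.9, 283.3]
ee_rot: [0.001, 0.152, 0.988, 0.001]
wrist_force: [0.4, 0.6, -0.9]
finger_gap: 87.6
gripper_force: 0.0
time: 1.45
eef_pos: [337.5, 100.2, 282.5]
ee_rot: [0.0, 0.156, 0.988, -0.0]
wrist_force: [0.7, 0.3, -0.7]
finger_gap: 87.7
gripper_force: 0.0
time: 2.08
eef_pos: [418.6, -132.8, 280.9]
ee_rot: [-0.002, 0.34, 0.94, -0.0]
wrist_force: [-1.3, 0.6, -0.2]
finger_gap: 88.0
gripper_force: 0.0
t 2.08 tcp [ 418.6 -132.8  280.9] F [-1.3  0.6 -0.2] gap 88.0 gf 0.0
delta_pos [-0.994  -0.5696  0.577 ] dr [-0.0035 -0.0055  0.7395]
```

```bash
python3 -m creep '[{"delta_pos":[-0.98,-0.56,0.4],"dr":[0,0,0.73],"grip":1},{"delta_pos":[-0.98,-0.56,0.4],"dr":[0,0,0.73],"grip":1},{"delta_pos":[-0.98,-0.56,0.4],"dr":[0,0,0.73],"grip":1},{"delta_pos":[-0.98,-0.56,0.4],"dr":[0,0,0.73],"grip":1},{"delta_pos":[-0.98,-0.56,0.57],"dr":[0,0,0.73],"grip":1},{"delta_pos":[-0.98,-0.56,0.57],"dr":[0,0,0.73],"grip":1},{"delta_pos":[-0.98,-0.56,0.57],"dr":[0,0,0.73],"grip":1}]' >/dev/null
python3 -c "
from h import *
togo([498,-347.5,103],28)"
```

```text
t 2.95 tcp [ 498.6 -340.7  170.5] F [0.4 0.  0.7] gap 88.0 gf 0.0
delta_pos [-0.0279 -0.0191  0.3374] dr [0.0019 0.0029 0.0206]
```

```bash
python3 -m creep '[{"delta_pos":[-0.03,-0.02,0.15],"dr":[0,0,0.02],"grip":1},{"delta_pos":[-0.03,-0.02,0.337],"dr":[0,0,0.02],"grip":1},{"delta_pos":[-0.03,-0.02,0.337],"dr":[0,0,0.02],"grip":1},{"delta_pos":[-0.03,-0.02,0.337],"dr":[0,0,0.02],"grip":1},{"delta_pos":[-0.03,-0.02,0.337],"dr":[0,0,0.02],"grip":0.5},{"delta_pos":[-0.03,-0.02,0.337],"dr":[0,0,0.02],"grip":0.3},{"delta_pos":[-0.03,-0.02,0.337],"dr":[0,0,0.02],"grip":0.1},{"delta_pos":[-0.03,-0.02,0.337],"dr":[0,0,0.02],"grip":0},{"delta_pos":[-0.03,-0.02,0.337],"dr":[0,0,0.02],"grip":0},{"delta_pos":[-0.03,-0.02,0.337],"dr":[0,0,0.02],"grip":0},{"delta_pos":[-0.03,-0.02,0.337],"dr":[0,0,0.02],"grip":0}]' 30
python3 -c "
from h import *
togo([498,-347.5,103],28)"
```

```text
time: 4.32
eef_pos: [496.9, -349.4, 101.2]
ee_rot: [-0.0, 0.516, 0.857, 0.0]
wrist_force: [-0.6, -0.2, -0.3]
finger_gap: 21.3
gripper_force: 0.0
t 4.33 tcp [ 496.9 -349.4  101.2] F [-0.6 -0.2 -0.3] gap 21.3 gf 0.0
delta_pos [ 0.006   0.0095 -0.0092] dr [-0.0001 -0.0002 -0.0036]
```

```bash
python3 -m creep '[{"delta_pos":[0,0,0],"dr":[0,0,0],"grip":0},{"delta_pos":[0,0,0],"dr":[0,0,0],"grip":0},{"delta_pos":[0,0,0],"dr":[0,0,0],"grip":0},{"delta_pos":[0,0,0],"dr":[0,0,0],"grip":0}]' 30
python3 -m creep '[{"delta_pos":[0,0,-0.1],"dr":[0,0,0],"grip":0},{"delta_pos":[0,0,-0.3],"dr":[0,0,0],"grip":0},{"delta_pos":[0,0,-0.5],"dr":[0,0,0],"grip":0},{"delta_pos":[0,0,-0.7],"dr":[0,0,0],"grip":0},{"delta_pos":[0,0,-0.9],"dr":[0,0,0],"grip":0},{"delta_pos":[0,0,-0.9],"dr":[0,0,0],"grip":0}]' | head -3
python3 - <<'E'
from h import *
s=arm.observe();print(s["finger_gap"],s["gripper_force"],s["wrist_force"],s["joint_pos"].round(2) if hasattr(s["joint_pos"],'round') else s["joint_pos"])
a=grab("top");b=grab("side")
for nm,d in(("top",a),("side",b)):
    w=d["W"]; hsv=cv2.cvtColor(d["pixels"],cv2.COLOR_RGB2HSV)
    near=np.hypot(w[...,0]-s["eef_pos"][0],w[...,1]-s["eef_pos"][1])<110
    z0=s["eef_pos"][2]-103
    for k in (55,85,):
        m=near&(abs(w[...,2]-z0-k)<9)&(hsv[...,1]>130)&(hsv[...,0]<22)
        if m.sum()>8:print(nm,k,m.sum(),w[m].mean(0).round(1),cv2.minAreaRect(w[m][:,:2].astype(np.float32)))
    # crate: inner-edge corners: rim points split by side in crate frame yaw -7
    yaw=np.radians(-6.8);ex=np.array([np.cos(yaw),np.sin(yaw)]);ey=np.array([-np.sin(yaw),np.cos(yaw)])
    X=(w[...,:2]-[648,63])@ex;Y=(w[...,:2]-[648,63])@ey
    g=(w[...,2]>134)&(w[...,2]<147)&(abs(X)<160)&(abs(Y)<200)
    for lab,sel in(("near",g&(X<-100)&(abs(Y)<95)),("far",g&(X>100)&(abs(Y)<120)),("left",g&(Y>140)&(abs(X)<80)),("right",g&(Y<-140)&(abs(X)<80))):
        p=np.stack([X[sel],Y[sel]],1);i=0 if lab in("near","far") else 1
        f=np.polyfit(p[:,1-i],p[:,i],1);print(nm,lab,sel.sum(),"slope deg",np.degrees(f[0]).round(2),"pctl",np.percentile(p[:,i],[5,50,95]).round(1),"z",np.median(w[...,2][sel]).round(1))
crop=cv2.resize(b["pixels"][200:420,180:460],None,fx=2.6,fy=2.6);save("pics/lift.png",crop)
E
```

```text
time: 4.82
eef_pos: [497.0, -349.4, 101.2]
ee_rot: [0.0, 0.516, 0.857, 0.0]
wrist_force: [0.8, 0.1, -0.1]
finger_gap: 13.9
gripper_force: 30.0
time: 5.58
eef_pos: [497.6, -350.1, 287.2]
ee_rot: [0.004, 0.516, 0.857, -0.001]
13.762113055497363 29.99726414680481 [ 0.01263891 -0.31302035 -0.89101964] [-0.67  0.13  1.07 -0.    1.93 -1.16]
top 55 60 [ 522.  -302.   239.6] ((533.0111083984375, -311.6898193359375), (31.339548110961914, 83.66667175292969), 52.137535095214844)
top 85 15 [ 482.3 -332.4  273.7] ((481.82281494140625, -331.73370361328125), (7.17311429977417, 13.27614688873291), 42.31050109863281)
top near 137 slope deg 0.85 pctl [-120.1 -117.3 -114.1] z 139.8
top far 176 slope deg 0.62 pctl [114.8 118.1 121.4] z 139.5
top left 134 slope deg -2.27 pctl [152.  155.7 163.9] z 139.3
top right 113 slope deg 0.81 pctl [-166.5 -160.1 -157.1] z 140.4
side 55 131 [ 547.9 -354.6  237. ] ((548.7224731445312, -354.4683532714844), (77.94580078125, 41.28719711303711), 78.578125)
side 85 187 [ 507.3 -374.6  270.2] ((497.4832763671875, -349.9593200683594), (19.066015243530273, 97.67677307128906), 27.63090705871582)
side near 67 slope deg 0.59 pctl [-120.1 -117.5 -115. ] z 140.9
side far 69 slope deg 0.79 pctl [114.5 116.6 120. ] z 140.2
side left 86 slope deg -3.93 pctl [153.3 157.6 166.2] z 140.7
side right 44 slope deg 0.38 pctl [-165.7 -159.5 -154.9] z 139.7
```

View pics/lift.png

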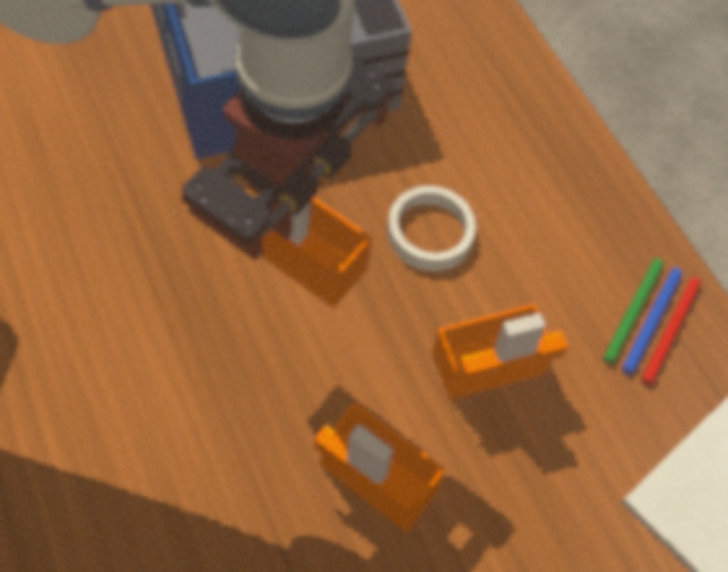

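The side picture shows the basket held upright, with its tab at (300,225), and the other two baskets undisturbed. I now carry it over the crate.

```bash
python3 -c "
from h import *
togo([550.7,108.3,287],-7.4)"
```

```text
t 5.67 tcp [ 496.9 -349.5  281.5] F [-0.4 -0.5 -1.5] gap 13.7 gf 30.0
delta_pos [ 1.8974  1.3085 -0.0286] dr [8.0000e-04 1.2000e-03 1.1762e+00]
```

```bash
python3 -m creep '[{"delta_pos":[0.1,0.07,-0.05],"dr":[0,0,0.06],"grip":0},{"delta_pos":[0.25,0.17,-0.08],"dr":[0,0,0.16],"grip":0},{"delta_pos":[0.4,0.28,-0.1],"dr":[0,0,0.27],"grip":0},{"delta_pos":[0.6,0.41,-0.1],"dr":[0,0,0.4],"grip":0},{"delta_pos":[0.8,0.55,-0.1],"dr":[0,0,0.5],"grip":0},{"delta_pos":[0.95,0.65,-0.1],"dr":[0,0,0.6],"grip":0},{"delta_pos":[0.95,0.65,-0.1],"dr":[0,0,0.6],"grip":0}]' | head -2
python3 -c "
from h import *
togo([550.7,108.3,287],-7.4)"
```

```text
time: 6.55
eef_pos: [522.6, -118.4, 299.3]
t 6.55 tcp [ 522.6 -118.4  299.3] F [-0.5  0.1 -0.8] gap 14.1 gf 30.0
delta_pos [1.091  0.337  0.0627] dr [-0.0055 -0.0026  0.5832]
```

```bash
python3 -m creep '[{"delta_pos":[0.2,0.06,0],"dr":[0,0,0.12],"grip":0},{"delta_pos":[0.4,0.13,0],"dr":[0,0,0.24],"grip":0},{"delta_pos":[0.6,0.2,0],"dr":[0,0,0.35],"grip":0},{"delta_pos":[0.8,0.26,0],"dr":[0,0,0.46],"grip":0},{"delta_pos":[0.94,0.31,0],"dr":[0,0,0.55],"grip":0},{"delta_pos":[1,0.33,0],"dr":[0,0,0.58],"grip":0},{"delta_pos":[1,0.33,0],"dr":[0,0,0.58],"grip":0},{"delta_pos":[1,0.33,0],"dr":[0,0,0.58],"grip":0},{"delta_pos":[1,0.33,0],"dr":[0,0,0.58],"grip":0}]' | head -2
python3 - <<'E'
from h import *
togo([550.7,108.3,287],-7.4)
a=grab("top");b=grab("side")
c1=cv2.resize(a["pixels"][140:255,180:320],None,fx=2.8,fy=2.8,interpolation=cv2.INTER_CUBIC)
c2=cv2.resize(b["pixels"][110:250,210:345],None,fx=2.8,fy=2.8,interpolation=cv2.INTER_CUBIC)
h=min(len(c1),len(c2)); save("pics/over.png",np.hstack([c1[:h],c2[:h]]))
# keep the new rim fit, lip/hook points
s=arm.observe(); z0=s["eef_pos"][2]-101.2; w=b["W"];hsv=cv2.cvtColor(b["pixels"],cv2.COLOR_RGB2HSV)
near=np.hypot(w[...,0]-s["eef_pos"][0],w[...,1]-s["eef_pos"][1])<110
m=near&(abs(w[...,2]-z0-87)<8)&(hsv[...,1]>130)&(hsv[...,0]<22)
if m.sum()>8:print(m.sum(),w[m].mean(0).round(1),cv2.minAreaRect(w[m][:,:2].astype(np.float32)))
E
```

```text
time: 7.68
eef_pos: [553.6, 86.6, 301.0]
t 7.67 tcp [553.6  86.6 301. ] F [-0.3 -0.1 -1.1] gap 14.2 gf 30.0
delta_pos [ 0.1055 -0.0285  0.0701] dr [-0.0006  0.0006 -0.0056]
83 [547.   55.6 288.9] ((548.7573852539062, 63.08884811401367), (54.22208786010742, 16.62352180480957), 81.96604919433594)
```

View pics/over.png

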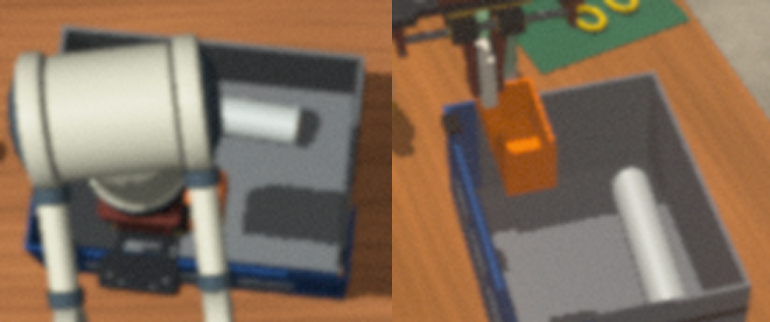

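The right half shows the basket at (520,140), above the crate interior and right of the keeper at (452,120). I lower it with the lip still above the rim.

```bash
python3 -m creep '[{"delta_pos":[0.05,-0.015,0],"dr":[0,0,0],"grip":0},{"delta_pos":[0.1,-0.028,0],"dr":[0,0,0],"grip":0},{"delta_pos":[0.1,-0.028,0.1],"dr":[0,0,0],"grip":0},{"delta_pos":[0.1,-0.028,0.2],"dr":[0,0,0],"grip":0},{"delta_pos":[0.1,-0.028,0.3],"dr":[0,0,0],"grip":0},{"delta_pos":[0.1,-0.028,0.4],"dr":[0,0,0],"grip":0},{"delta_pos":[0.1,-0.028,0.5],"dr":[0,0,0],"grip":0},{"delta_pos":[0.1,-0.028,0.55],"dr":[0,0,0],"grip":0},{"delta_pos":[0.1,-0.028,0.58],"dr":[0,0,0],"grip":0},{"delta_pos":[0.1,-0.028,0.58],"dr":[0,0,0],"grip":0}]' >/dev/null
python3 - <<'E'
from h import *
togo([550.7,108.3,182],-7.4)
E
```

```text
t 9.03 tcp [550.6 108.4 185.4] F [ 0.3  1.4 -0.5] gap 14.0 gf 30.0
delta_pos [-0.0006  0.0005  0.0169] dr [ 0.0002  0.     -0.0031]
```

```bash
python3 -m creep '[{"delta_pos":[0,-0.02,0.015],"dr":[0,0,0],"grip":0},{"delta_pos":[0,-0.04,0.015],"dr":[0,0,0],"grip":0},{"delta_pos":[0,-0.055,0.015],"dr":[0,0,0],"grip":0},{"delta_pos":[0,-0.06,0.015],"dr":[0,0,0],"grip":0},{"delta_pos":[0,-0.06,0.015],"dr":[0,0,0],"grip":0}]' | grep -E "time|eef|wrist"
python3 -m creep '[{"delta_pos":[0,-0.005,0],"dr":[0,0,0],"grip":0},{"delta_pos":[0,-0.01,0],"dr":[0,0,0],"grip":0}]' | grep -E "time|eef|wrist"
python3 -m creep '[{"delta_pos":[0,-0.005,0],"dr":[0,0,0],"grip":0},{"delta_pos":[0,-0.005,0],"dr":[0,0,0],"grip":0}]' | grep -E "time|eef|wrist"
```

```text
time: 9.65
eef_pos: [538.7, 109.8, 182.4]
wrist_force: [-0.0, -0.9, -0.7]
time: 9.9
eef_pos: [536.7, 110.0, 182.2]
wrist_force: [-0.3, -0.2, -1.4]
time: 10.15
eef_pos: [535.7, 110.2, 182.2]
wrist_force: [-0.7, 0.8, -1.8]
```

```bash
for i in 1; do python3 -m creep '[{"delta_pos":[0,-0.005,0],"dr":[0,0,0],"grip":0},{"delta_pos":[0,-0.005,0],"dr":[0,0,0],"grip":0}]' | grep -E "eef|wrist"; done
python3 -m creep '[{"delta_pos":[0,-0.005,0],"dr":[0,0,0],"grip":0},{"delta_pos":[0,-0.005,0],"dr":[0,0,0],"grip":0}]' | grep -E "eef|wrist"
```

```text
eef_pos: [535.1, 110.2, 182.3]
wrist_force: [1.9, 0.4, -2.4]
eef_pos: [534.9, 110.3, 182.2]
wrist_force: [4.9, -0.7, -3.8]
```

```bash
python3 -m creep '[{"delta_pos":[0,-0.005,0],"dr":[0,0,0],"grip":0},{"delta_pos":[0,-0.005,0],"dr":[0,0,0],"grip":0}]' | grep -E "eef|wrist"
```

```text
eef_pos: [534.7, 110.3, 182.2]
wrist_force: [8.6, -0.8, -4.7]
```

```bash
python3 -m creep '[{"delta_pos":[0,0.015,0],"dr":[0,0,0],"grip":0},{"delta_pos":[0,0.025,0],"dr":[0,0,0],"grip":0},{"delta_pos":[0,0.025,0],"dr":[0,0,0],"grip":0}]' | grep -E "eef|wrist"
python3 -m creep '[{"delta_pos":[0,0,0.01],"dr":[0,0,0],"grip":0},{"delta_pos":[0,0,0.02],"dr":[0,0,0],"grip":0},{"delta_pos":[0,0,0.03],"dr":[0,0,0],"grip":0},{"delta_pos":[0,0,0.035],"dr":[0,0,0],"grip":0},{"delta_pos":[0,0,0.04],"dr":[0,0,0],"grip":0},{"delta_pos":[0,0,0.045],"dr":[0,0,0],"grip":0},{"delta_pos":[0,0,0.05],"dr":[0,0,0],"grip":0},{"delta_pos":[0,0,0.05],"dr":[0,0,0],"grip":0}]' | grep -E "time|eef|wrist"
```

```text
eef_pos: [537.6, 109.9, 182.2]
wrist_force: [-0.5, 0.4, -0.9]
time: 12.28
eef_pos: [537.7, 109.9, 172.1]
wrist_force: [0.2, -0.5, -1.4]
```

```bash
python3 -m creep '[{"delta_pos":[0,0,0.01],"dr":[0,0,0],"grip":0},{"delta_pos":[0,0,0.02],"dr":[0,0,0],"grip":0},{"delta_pos":[0,0,0.03],"dr":[0,0,0],"grip":0},{"delta_pos":[0,0,0.03],"dr":[0,0,0],"grip":0}]' | grep -E "time|eef|wrist"
python3 -m creep '[{"delta_pos":[0,0,0.01],"dr":[0,0,0],"grip":0},{"delta_pos":[0,0,0.02],"dr":[0,0,0],"grip":0},{"delta_pos":[0,0,0.03],"dr":[0,0,0],"grip":0},{"delta_pos":[0,0,0.03],"dr":[0,0,0],"grip":0}]' | grep -E "time|eef|wrist"
```

```text
time: 12.78
eef_pos: [537.6, 109.9, 165.9]
wrist_force: [-0.2, 0.7, -1.5]
time: 13.28
eef_pos: [537.6, 109.9, 159.9]
wrist_force: [-0.9, -0.4, -1.9]
```

```bash
python3 -m creep '[{"delta_pos":[0,0,0.005],"dr":[0,0,0],"grip":0},{"delta_pos":[0,0,0.01],"dr":[0,0,0],"grip":0},{"delta_pos":[0,0,0.01],"dr":[0,0,0],"grip":0}]' | grep -E "time|eef|wrist"
```

```text
time: 13.65
eef_pos: [537.7, 109.9, 158.1]
wrist_force: [0.3, 0.3, -1.1]
```

```bash
for i in 1; do python3 -m creep '[{"delta_pos":[0,0,0.005],"dr":[0,0,0],"grip":0},{"delta_pos":[0,0,0.005],"dr":[0,0,0],"grip":0}]' | grep -E "eef|wrist"; done
python3 -m creep '[{"delta_pos":[0,0,0.005],"dr":[0,0,0],"grip":0},{"delta_pos":[0,0,0.005],"dr":[0,0,0],"grip":0}]' | grep -E "time|eef|wrist"
```

```text
eef_pos: [537.7, 109.9, 157.1]
wrist_force: [0.1, -0.0, -1.7]
time: 14.15
eef_pos: [537.7, 109.9, 156.2]
wrist_force: [-0.3, 0.4, -2.0]
```

```bash
python3 -m creep '[{"delta_pos":[0,0,0.005],"dr":[0,0,0],"grip":0},{"delta_pos":[0,0,0.005],"dr":[0,0,0],"grip":0}]' | grep -E "eef|wrist"
```

```text
eef_pos: [537.8, 110.0, 156.2]
wrist_force: [-3.2, -1.3, 4.8]
```

It is seated: z stopped at 156.2 mm, exactly as predicted, with about +6 N of lift. I now slide it left, which is +tool x.

```bash
python3 -m creep '[{"delta_pos":[0.01,0,-0.001],"dr":[0,0,0],"grip":0},{"delta_pos":[0.025,0,-0.001],"dr":[0,0,0],"grip":0},{"delta_pos":[0.04,0,-0.001],"dr":[0,0,0],"grip":0},{"delta_pos":[0.05,0,-0.001],"dr":[0,0,0],"grip":0},{"delta_pos":[0.05,0,-0.001],"dr":[0,0,0],"grip":0}]' | grep -E "time|eef|wrist"
python3 -m creep '[{"delta_pos":[0.015,0,0],"dr":[0,0,0],"grip":0},{"delta_pos":[0.03,0,0],"dr":[0,0,0],"grip":0},{"delta_pos":[0.045,0,0],"dr":[0,0,0],"grip":0},{"delta_pos":[0.06,0,0],"dr":[0,0,0],"grip":0},{"delta_pos":[0.06,0,0],"dr":[0,0,0],"grip":0}]' | grep -E "time|eef|wrist"
```

```text
time: 15.02
eef_pos: [539.7, 119.6, 156.2]
wrist_force: [0.1, -3.3, 5.1]
time: 15.65
eef_pos: [541.3, 131.6, 156.1]
wrist_force: [-0.1, -3.1, 5.7]
```

```bash
python3 -m creep '[{"delta_pos":[0.015,0,0],"dr":[0,0,0],"grip":0},{"delta_pos":[0.03,0,0],"dr":[0,0,0],"grip":0},{"delta_pos":[0.045,0,0],"dr":[0,0,0],"grip":0},{"delta_pos":[0.06,0,0],"dr":[0,0,0],"grip":0},{"delta_pos":[0.06,0,0],"dr":[0,0,0],"grip":0}]' | grep -E "time|eef|wrist"
python3 -m creep '[{"delta_pos":[0.01,0,0],"dr":[0,0,0],"grip":0},{"delta_pos":[0.015,0,0],"dr":[0,0,0],"grip":0},{"delta_pos":[0.015,0,0],"dr":[0,0,0],"grip":0}]' | grep -E "time|eef|wrist"
```

```text
time: 16.27
eef_pos: [542.8, 143.5, 156.1]
wrist_force: [0.3, -3.4, 4.5]
time: 16.65
eef_pos: [543.2, 146.2, 156.2]
wrist_force: [-0.2, -3.1, 5.9]
```

```bash
python3 -m creep '[{"delta_pos":[0.01,0,0],"dr":[0,0,0],"grip":0},{"delta_pos":[0.01,0,0],"dr":[0,0,0],"grip":0}]' | grep -E "time|eef|wrist"
```

```text
time: 16.9
eef_pos: [543.5, 148.3, 156.2]
wrist_force: [-0.0, -3.2, 5.7]
```

```bash
python3 -m creep '[{"delta_pos":[0.01,0,0],"dr":[0,0,0],"grip":0},{"delta_pos":[0.01,0,0],"dr":[0,0,0],"grip":0}]' | grep -E "time|eef|wrist"
```

```text
time: 17.15
eef_pos: [543.7, 150.3, 156.2]
wrist_force: [-0.3, -3.9, 5.1]
```

```bash
python3 -m creep '[{"delta_pos":[0.005,0,0],"dr":[0,0,0],"grip":0},{"delta_pos":[0.005,0,0],"dr":[0,0,0],"grip":0}]' | grep -E "eef|wrist"
python3 -m creep '[{"delta_pos":[0.005,0,0],"dr":[0,0,0],"grip":0},{"delta_pos":[0.005,0,0],"dr":[0,0,0],"grip":0}]' | grep -E "time|eef|wrist"
```

```text
eef_pos: [543.8, 151.2, 156.2]
wrist_force: [0.0, -3.6, 5.9]
time: 17.65
eef_pos: [544.0, 152.1, 156.2]
wrist_force: [0.0, -3.5, 6.0]
```

```bash
python3 -m creep '[{"delta_pos":[0.005,0,0],"dr":[0,0,0],"grip":0},{"delta_pos":[0.005,0,0],"dr":[0,0,0],"grip":0}]' | grep -E "eef|wrist"
```

```text
eef_pos: [544.1, 153.2, 156.2]
wrist_force: [0.8, -4.6, 6.2]
```

```bash
python3 -m creep '[{"delta_pos":[0.005,0,0],"dr":[0,0,0],"grip":0},{"delta_pos":[0.005,0,0],"dr":[0,0,0],"grip":0}]' | grep -E "time|eef|wrist"
```

```text
time: 18.15
eef_pos: [544.2, 153.7, 156.2]
wrist_force: [-1.1, -6.1, 6.7]
```

```bash
python3 -m creep '[{"delta_pos":[0.005,0,0],"dr":[0,0,0],"grip":0},{"delta_pos":[0.005,0,0],"dr":[0,0,0],"grip":0}]' | grep -E "time|eef|wrist"
```

```text
time: 18.4
eef_pos: [544.2, 153.8, 156.3]
wrist_force: [-2.0, -8.2, 6.3]
```

It butts against the post: motion stopped and the force rose past the sliding value. I ease off, release and check.

```bash
python3 -m creep '[{"delta_pos":[-0.004,0,-0.003],"dr":[0,0,0],"grip":0},{"delta_pos":[-0.004,0,-0.004],"dr":[0,0,0],"grip":0},{"delta_pos":[-0.004,0,-0.004],"dr":[0,0,0],"grip":0}]' 10| grep -E "time|eef|wrist"
python3 -m creep '[{"delta_pos":[0,0,0],"dr":[0,0,0],"grip":0.2},{"delta_pos":[0,0,0],"dr":[0,0,0],"grip":0.3},{"delta_pos":[0,0,0],"dr":[0,0,0],"grip":0.4},{"delta_pos":[0,0,0],"dr":[0,0,0],"grip":0.5},{"delta_pos":[0,0,0],"dr":[0,0,0],"grip":0.5},{"delta_pos":[0,0,0],"dr":[0,0,0],"grip":0.5}]' | grep -E "time|eef|wrist|gap"
```

```text
time: 18.77
eef_pos: [544.2, 153.8, 156.2]
wrist_force: [0.9, -6.3, 3.9]
time: 19.52
eef_pos: [543.6, 154.8, 156.3]
wrist_force: [-0.3, -0.3, 0.1]
finger_gap: 43.9
```

Free. I rise straight up, then back away to the right for a clear view.

```bash
python3 -m creep '[{"delta_pos":[0,0,-0.1],"dr":[0,0,0],"grip":0.5},{"delta_pos":[0,0,-0.25],"dr":[0,0,0],"grip":0.5},{"delta_pos":[0,0,-0.5],"dr":[0,0,0],"grip":0.5},{"delta_pos":[0,0,-0.7],"dr":[0,0,0],"grip":0.5},{"delta_pos":[-0.3,-0.2,-0.7],"dr":[0,0,0],"grip":0.5},{"delta_pos":[-0.6,-0.4,-0.7],"dr":[0,0,0],"grip":0.5},{"delta_pos":[-0.8,-0.7,-0.7],"dr":[0,0,0],"grip":0.5},{"delta_pos":[-1,-0.9,-0.7],"dr":[0,0,0],"grip":0.5},{"delta_pos":[-1,-0.9,-0.7],"dr":[0,0,0],"grip":0.5}]' | grep -E "time|eef|wrist"
python3 - <<'E'
from h import *
a=grab("top");b=grab("side")
c1=cv2.resize(a["pixels"][185:255,180:250],None,fx=5.5,fy=5.5,interpolation=cv2.INTER_CUBIC)
c2=cv2.resize(b["pixels"][130:235,205:310],None,fx=3.667,fy=3.667,interpolation=cv2.INTER_CUBIC)
save("pics/hung.png",np.hstack([c1,c2]))
ex=np.array([.9917,-.1288]);ey=np.array([.1288,.9917])
for nm,d in(("top",a),("side",b)):
    w=d["W"];hsv=cv2.cvtColor(d["pixels"],cv2.COLOR_RGB2HSV)
    n=(abs(w[...,0]-550)<60)&(abs(w[...,1]-150)<90)
    for lab,m in(("orange",n&(hsv[...,0]<22)&(hsv[...,1]>130)&(w[...,2]>90)),("tab",n&(w[...,2]>150)&(hsv[...,1]<90))):
        p=w[m]-[531.3,75.5,0]
        if m.sum()>5:print(nm,lab,m.sum(),"x",np.percentile(p[:,:2]@ex,[3,97]).round(1),"y",np.percentile(p[:,:2]@ey,[3,97]).round(1),"z",np.percentile(p[:,2],[3,97]).round(1))
E
```

```text
time: 20.65
eef_pos: [336.9, -21.1, 298.9]
wrist_force: [0.4, -0.4, 0.7]
top orange 267 x [-7.  54.4] y [ 28.5 126.5] z [ 93.5 154.3]
top tab 136 x [-6.3  9.6] y [ 61.2 136.9] z [151.3 205.4]
side orange 283 x [-7.7 54.3] y [ 27.9 131.5] z [ 91.1 149.4]
side tab 122 x [-4.7  9. ] y [ 59.8 135.6] z [152.1 203.3]
```

View pics/hung.png

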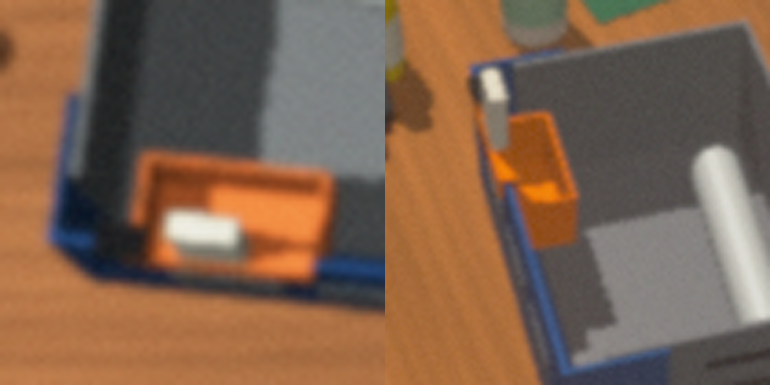

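The left half shows the basket hanging inside, with its lip outside the blue wall and its left end running into the black keeper at about (130,245). The measured y span is 28 to 128 mm and the tab top is near 200 mm, both as expected.

```bash
python3 -c "
from bench import ticket
print(ticket.hand_in())"
```

```text
the job is handed in; nothing more can be done
None
```

The job is handed in: the nearest orange basket hangs seated on the blue rim with its edge under the keeper and against the post, after about 21 s, with pushes on the crate around 11 N at most and nothing else moved as far as the pictures show.

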